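# Put a sugar mould away in the sprung-lid chest

## Task

First lift the chest's lid by its handle until its springs hold it open by themselves, and let go. Then tip the tall wooden mould over onto its side on the table, and finally lower it gently (do not drop it) into the chest, lying flat on the chest floor, leaving the lid open. Do not shift or knock over the short mould or the red sugar figures.

Things in the scene. Friction and masses are not known exactly. Their poses are not given: they have to be found in the camera images.
- chest: Low aluminium chest fixed to the table: 190 mm deep (its x), 260 mm long (its y), 85 mm high, walls and floor 8 mm thick (inside 174 x 244 mm). Origin: centre of its underside, on the table; z up. Its x axis points from the handle side to the hinge side, in the world roughly +y (robot's left). The floor is empty except for the slat along the hinge wall.
- lid_handle (a point): Middle of the lid's handle: round steel bar 12 mm thick, 120 mm long, along the chest's y, held 45 mm out from the lid's front edge by stays at its ends (39 mm gap behind the bar). Lid closed: 98 mm above the table, at x = -140 mm in the chest frame. Can be pinched from above, a finger each side; the bar can turn between the fingers. Axes turn with the lid.
- slat_center (a point): Middle of a light wooden slat lying loose in the chest, 26 x 150 mm and 16 mm high, along the hinge wall (about 68 mm towards the hinges from the chest's middle line, its length along the chest's y). It may stay where it is.
- lid_hinge (a point): Middle of the lid's hinge line, 85 mm above the table on the chest's far (+x) top edge; the line runs along the chest's y axis. The handle bar is 235 mm from it and swings up and over towards the hinge side. The lid is 190 x 260 mm and 28 mm thick.
- lid (a joint): Opening angle of the lid in rad: 0 closed, 1.55 stop (about upright). Struts and springs carry most of its weight: pulling up at the handle takes about 1 N; let go below the balance point (about 0.75 rad) it sinks shut, beyond about 0.9 rad it rises slowly by itself to the stop and stays there.
- mould_center (a point): Centre (half-way up, also its balance point) of the tall mould: dark wooden square block 50 x 50 mm, 160 mm tall, two rubber bands, standing upright, 0.2 to 0.5 kg. z runs along its length (up at the start); x, y normal to its side faces, x roughly away from the robot, where the table is clear for it to fall. Stands to the right of the chest, in one of two places (short mould in the other).
- short_mould_center (a point): Centre of the short mould, left alone: same dark wood and bands but stouter, 60 x 60 mm and only 95 mm tall, standing.
- pagoda_a_center (a point): A red sugar pagoda, left alone: 66 mm wide, 180 mm tall, standing at the far side of the table. Point 75 mm up its axis; z is up.
- pagoda_b_center (a point): A second red sugar pagoda, left alone: 60 mm wide, 160 mm tall, at the far side. Point 65 mm up its axis; z is up.
- lion_center (a point): A red sugar lion figure, left alone: base 55 x 60 mm, 130 mm tall, at the far side. Point 60 mm above its underside; z is up.
Not all that is in view belongs to the job. What is shaped like the part that bears mould_center but blue or yellow is not meant.

How it is judged:
On the way, in this order (a step that is already met when the one before it is completed fails the run):
1. the lid stands open beyond 1.2 rad, held by its springs alone with the robot touching nothing (value of joint lid above 1.2 rad and contact force between each of the fingers, the arm and anything else below 0.5 N), for 0.3 s.
2. the tall mould has been tipped over: it lies on its side on the table, at rest, within 0.12 rad of level (angle between mould_center's own z axis and vertical between 1.45 and 1.69 rad and height (world z) of mould_center below 0.029 m and linear speed of mould below 0.05 m/s), for 0.2 s.
At the end, for the whole second after the job is handed in: The lid is still open beyond 1.2 rad; the tall mould lies inside the chest on its side, within 0.12 rad of level, its centre less than 42 mm above the table (it is 33 mm when flat on the chest floor), at rest and released (value of joint lid above 1.2 rad and x of mould_center in the frame of chest between -0.085 and 0.085 m and y of mould_center in the frame of chest between -0.12 and 0.12 m and angle between mould_center's own z axis and vertical between 1.45 and 1.69 rad and height (world z) of mould_center below 0.042 m and linear speed of mould below 0.03 m/s); the robot touches nothing.
It fails at once if the short mould is shifted by more than 40 mm or knocked over (distance of short_mould_center from where it was at the start of the episode above 0.04 m or angle between short_mould_center's own z axis and vertical above 0.35 rad).
It fails at once if a sugar pagoda is shifted by more than 40 mm or knocked over (distance of pagoda_a_center from where it was at the start of the episode above 0.04 m or angle between pagoda_a_center's own z axis and vertical above 0.35 rad).
It fails at once if a sugar pagoda is shifted by more than 40 mm or knocked over (distance of pagoda_b_center from where it was at the start of the episode above 0.04 m or angle between pagoda_b_center's own z axis and vertical above 0.35 rad).
It fails at once if the sugar lion is shifted by more than 40 mm or knocked over (distance of lion_center from where it was at the start of the episode above 0.04 m or angle between lion_center's own z axis and vertical above 0.35 rad).
It fails at once if the mould is dropped into the chest (faster than 0.6 m/s within it) (x of mould_center in the frame of chest between -0.085 and 0.085 m and y of mould_center in the frame of chest between -0.12 and 0.12 m and height (world z) of mould_center below 0.14 m and linear speed of mould above 0.6 m/s).
It also fails if it takes over 72 s, if anything falls off the work surface, if the arm or the gripper's body presses on something with over 40 N, if the wrist force passes 120 N, or if a joint passes its speed limit or range.

## Robot

A 6-joint arm with a two-finger parallel gripper is mounted at the origin on the work surface. World frame = base frame: x ahead of the robot, y to its left, z up, the work surface at z = 0. Lengths are in m, angles in rad, forces in N, time in s.
With the tool pointing down it reaches from about 0.4 to 0.825 m from the base axis. Payload 7 kg.
Tool frame: the origin (TCP) lies at the very end of the fingers, on their centre line; the grasp point (between the pads) lies 19 mm behind it; z points along the fingers, x is the direction in which the jaws open and shut, and the axes are right-handed (so a half turn about z gives the same grasp; the last joint's range is limited). The gripper opens to 85 mm and grips with 20 to 120 N. Pads are 22 mm wide; open, the fingers measure 114 mm over their backs; the gripper's body (76 mm by 85 mm) begins 54 mm behind the grasp point. The pads swing forward as they close: fully open they stand 13 mm farther back than shut.
Start: joints at [-0.86, 0.359, 0.012, 0, -1.224, -0.288], TCP at [0.277, -0.616, 0.194] pointing down, gripper open.
Joint ranges: [-3.07, 3.07], [-1.43, 2.12], [-1.02, 1.25], [-3.03, 1.67], [-3.05, -0], [-3.03, 3.03]. Speed limits (rad/s): [2.39, 2.39, 3.01, 3.14, 3.14, 3.14].

## Interface

Orientations are given as a 3x3 rotation matrix whose columns are the frame's x, y, z axes.
In Python, from workcell import manip gives the robot as it stands.
- The arm moves only by the shell command python3 -m pendant 'ROWS' [FORCE]. ROWS is text: rows parted by semicolons, each of 7 numbers parted by spaces: the turn, a rotation vector about the tool's x, y, z in rad, then the shift along the tool's x, y, z in mm, then the opening, from 0 (shut) to 1 (fully open). A call has 1 to 12 rows; each row shifts and turns the pose as measured when the row begins, along the tool's axes as they then stand; what a row does not reach is not made up. A row lasts 1/10 s, in which the tool goes at most 50 mm and 8.59 degrees, less where a joint would pass 70% of its speed; a pose out of reach is approached as far as the arm can. A call with a gripper value outside its range is refused whole. The fingers move at their own pace and stop on an object; FORCE is the grip in N (left out, the last holds). Time passes only in rows, so rows that do not move let the fingers close. It gives the time, the measured TCP pose, the force and the opening at its end, in the units of the state.
- manip.get_obs(): the state, without advancing time (a new reading comes with each control period).
- manip.capture(name): name is "scene" or "side" or "wrist"; returns the picture (420x560x3 uint8, red, green, blue); there is no depth.
- manip.camera_model(name): a dict with "fx", "fy", "cx", "cy" (pixels), "R" (3x3) and "t" (3): a world point X has camera coordinates R X + t. Camera axes: x right, y down, z forward; pixel columns grow to the right and rows downward; lengths in m; the calibration is good to about 2 mm. A picture is of the moment at which its call begins: read the wrist's pose just before it. camera_model takes no time and is no camera call; for the wrist camera it gives the pose at the moment of the call.
- manip.sign_off(): hands the job in, once; it reports no verdict.
The state is a dict: "t": time; "joint_positions": joint angles; "joint_vel": joint speeds; "effort": joint torques, N m; "ee_pos": TCP position; "ee_rot": TCP orientation; "wrist_force": force on the tool from outside, world axes, zero at the start; "moment": the same for the moment, N m; "opening": finger opening in m.
Only numpy, scipy, OpenCV 4.12 (cv2) and the standard library are available. Lean on these libraries where they do the work, as an engineer would, in place of code of your own. Each camera call takes 0.05 s, during which the arm holds its last target. There are 200 camera calls.

## Working session

There is one attempt and no reset: what is moved stays moved. The work goes in short steps, Python scripts to look and compute and a shell command to move; the robot and the scene stay as the last step left them, time stands still between calls to the robot, and variables do not carry over. Pictures are saved under pics/ and viewed, about 8 in all and at most 12, crops included, and the job is handed in when it is done.

```bash
ls; mkdir -p pics
python3 - <<'E'
from workcell import manip
import cv2,numpy as np
a=manip.capture("scene");b=manip.capture("side")
for n,i in(("scene",a),("side",b)):
    cv2.imwrite(f"pics/{n}0.png",cv2.cvtColor(i,cv2.COLOR_RGB2BGR))
    c=manip.camera_model(n);print(n,c)
print(manip.get_obs())
E
```

```text
pics
scene {'fx': 423.5447805306617, 'fy': 423.5447805306617, 'cx': 284.4355193611242, 'cy': 207.65388689154622, 'R': array([[ 0.42741226,  0.9040545 , -0.00205473],
       [ 0.69593063, -0.330466  , -0.63755218],
       [-0.57706093,  0.27106767, -0.77040444]]), 't': array([-0.26027659, -0.31645713,  1.49338299])}
side {'fx': 406.3211262942986, 'fy': 406.3211262942986, 'cx': 279.3797007292936, 'cy': 201.90395626004758, 'R': array([[-0.77497795, -0.63196096, -0.00587636],
       [-0.34114801,  0.42614307, -0.83786641],
       [ 0.53200303, -0.64732328, -0.54584371]]), 't': array([0.431499  , 0.26088495, 0.85538054])}
{'t': 0.1, 'joint_positions': array([-8.59880797e-01,  3.59329886e-01,  1.11443727e-02, -3.30352587e-04,
       -1.22411369e+00, -2.88079120e-01]), 'joint_vel': array([ 2.48791213e-04, -8.56137233e-04,  2.90760434e-03,  2.90209030e-04,
       -5.60649090e-05,  7.63255482e-04]), 'effort': array([-1.99321330e-03, -5.84764874e+01,  2.94108653e+01,  6.95455000e+00,
       -3.21142033e-03,  3.09508425e-05]), 'ee_pos': array([ 0.27674259, -0.61511281,  0.19314138]), 'ee_rot': array([[-4.10245557e-01,  9.11974795e-01, -7.45219121e-04],
       [ 9.11973818e-01,  4.10246214e-01,  1.34155063e-03],
       [ 1.52918368e-03, -1.29255142e-04, -9.99998822e-01]]), 'wrist_force': array([-0.19497163, -0.20369162,  0.13872973]), 'moment': array([-0.02015211, -0.03994144, -0.01638049]), 'opening': 0.08584162813480985}
```

View pics/scene0.png

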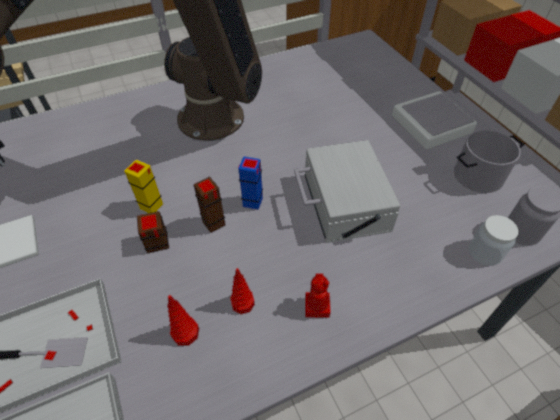

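View pics/side0.png

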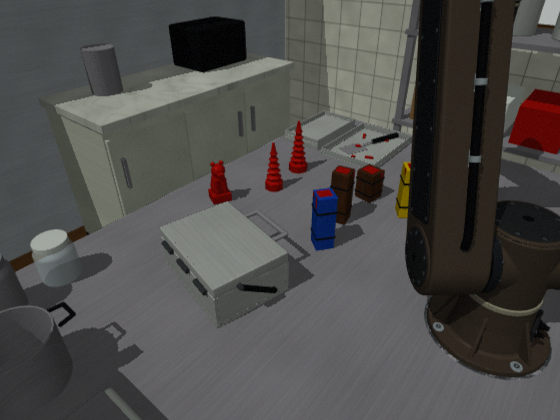

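Candidates in the scene view are yellow (143,185), blue (251,183), tall brown (209,205) and short brown (152,230). The tall brown block fits the mould: dark wood, 160 mm tall and slim. I'll confirm it in an enlarged crop.

```bash
cat > h.py <<'E'
import numpy as np, cv2
from workcell import manip
def ray(n,u,v,z,c=None):
    c=c or manip.camera_model(n); R=np.array(c["R"]);t=np.array(c["t"]);o=-R.T@t
    d=R.T@np.array([(u-c["cx"])/c["fx"],(v-c["cy"])/c["fy"],1]); return o+d*(z-o[2])/d[2]
def proj(n,X,c=None):
    c=c or manip.camera_model(n); p=np.array(c["R"])@np.array(X)+np.array(c["t"])
    return np.array([c["fx"]*p[0]/p[2]+c["cx"],c["fy"]*p[1]/p[2]+c["cy"]])
E
python3 - <<'E'
import cv2
a=cv2.imread("pics/scene0.png")[130:270,180:410]
b=cv2.imread("pics/side0.png")[140:325,150:430]
cv2.imwrite("pics/c1.png",cv2.resize(a,(780,475),interpolation=cv2.INTER_CUBIC))
E
```

```text
(no output)
```

View pics/c1.png

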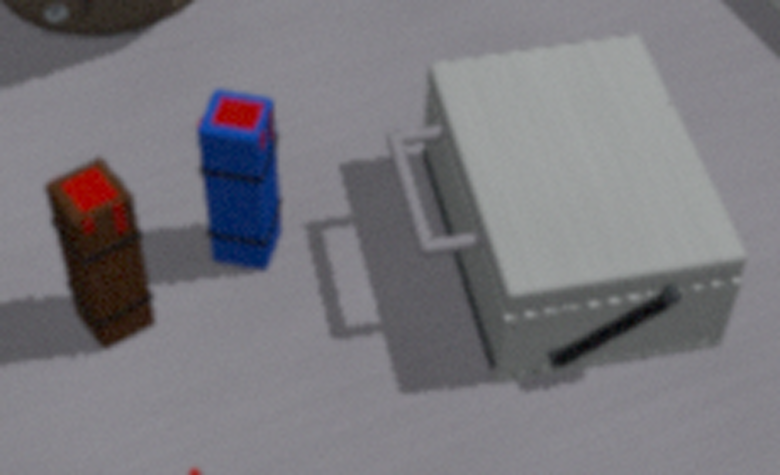

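Run:
```python
from h import *
s=3.391
f=lambda p,z:ray("scene",180+p[0]/s,130+p[1]/s,z)
L=[f(p,.113) for p in((433,63),(638,37),(745,258),(505,297))]
print("lid",*[l.round(3) for l in L],"c",np.mean(L,0).round(3))
for i in range(4): print(np.linalg.norm(L[i]-L[(i+1)%4]).round(3))
print("hinge-dir",(L[1]-L[0]+L[2]-L[3]).round(3),"ydir",(L[0]-L[3]+L[1]-L[2]).round(3))
H=[f(p,.1) for p in((393,137),(430,245))];print("handle",*[x.round(3) for x in H],np.mean(H,0).round(3),np.linalg.norm(H[0]-H[1]))
M=[f(p,.16) for p in((48,185),(100,160),(133,192))];print("mould top",*[x.round(3) for x in M],((M[0]+M[2])/2).round(3),[np.linalg.norm(M[0]-M[1]),np.linalg.norm(M[1]-M[2])])
print("mould bot",*[f(p,0).round(3) for p in((153,322),(107,346))])
print("blue top",f((237,113),.16).round(3),"bot",f((240,262),0).round(3))
r=lambda u,v,z:ray("scene",u,v,z).round(3)
print("short top",r(150,223,.095),"pagB",r(242,306,0),"pagA",r(184,337,0),"lion",r(318,312,0),"yellow",r(141,170,.16))
```

```text
lid [0.396 0.175 0.113] [0.443 0.351 0.113] [0.69  0.289 0.113] [0.645 0.107 0.113] c [0.543 0.231 0.113]
0.182
0.255
0.188
0.258
hinge-dir [ 0.092  0.358 -0.   ] ydir [-0.496  0.131  0.   ]
handle [0.449 0.111 0.1  ] [0.566 0.085 0.1  ] [0.508 0.098 0.1  ] 0.12016485783667802
mould top [ 0.436 -0.171  0.16 ] [ 0.428 -0.127  0.16 ] [ 0.47  -0.116  0.16 ] [ 0.453 -0.143  0.16 ] [np.float64(0.044166376238964564), np.float64(0.043344817972440476)]
mould bot [ 0.469 -0.118  0.   ] [ 0.476 -0.161  0.   ]
blue top [ 0.426 -0.014  0.16 ] bot [ 0.44  -0.028  0.   ]
short top [ 0.453 -0.304  0.095] pagB [ 0.72  -0.167  0.   ] pagA [ 0.735 -0.318  0.   ] lion [ 0.813 -0.007  0.   ] yellow [ 0.327 -0.28   0.16 ]
```

The crop confirms the tall brown block as the mould, and the lid and handle sizes check out: lid about 0.185 x 0.257 m, bar 0.120 m. Next I'll go above the handle with the jaws along the chest x axis, (.25, .968).

```bash
python3 -m pendant '0 0 .135 0 0 -14 .7;0 0 .135 0 0 -14 .7;0 0 .135 0 0 -14 .7;0 0 .135 0 0 -14 .7;0 0 .135 0 0 -14 .7;0 0 0 50 3 0 .7;0 0 0 50 3 0 .7;0 0 0 50 3 0 .7;0 0 0 50 3 0 .7;0 0 0 50 3 0 .7;0 0 0 50 3 0 .7;0 0 0 50 3 0 .7'
python3 - <<'E'
from h import *
o=manip.get_obs();print(o["ee_rot"].round(3)); R=o["ee_rot"];print(1e3*R.T@(np.array([.508,.0965,.2])-o["ee_pos"]))
E
```

```text
t: 1.3
ee_pos: [0.3909, -0.2839, 0.2589]
ee_rot: [[0.287, 0.958, -0.01], [0.958, -0.287, 0.013], [0.009, -0.013, -1.0]]
wrist_force: [0.5, 1.2, 0.2]
opening: 0.0597
[[ 0.287  0.958 -0.01 ]
 [ 0.958 -0.287  0.013]
 [ 0.009 -0.013 -1.   ]]
[397.44099044   3.65878975  62.61665243]
```

```bash
python3 -m pendant '0 0 -.035 50 0 0 .7;0 0 0 50 0 0 .7;0 0 0 50 0 0 .7;0 0 0 50 0 0 .7;0 0 0 50 0 0 .7;0 0 0 50 0 0 .7;0 0 0 50 0 10 .7;0 0 0 30 0 20 .7;0 0 0 0 0 15 .7;0 0 0 0 0 0 .7'
python3 - <<'E'
from h import *
o=manip.get_obs();print(o["ee_rot"].round(3)); R=o["ee_rot"]
i=manip.capture("wrist");cv2.imwrite("pics/w1.png",cv2.cvtColor(i,cv2.COLOR_RGB2BGR))
print(1e3*R.T@(np.array([.508,.0965,.079])-o["ee_pos"]))
print(proj("wrist",[.508,.0965,.098]),[proj("wrist",p) for p in([.449,.111,.1],[.566,.085,.1])])
E
```

```text
t: 2.3
ee_pos: [0.4846, 0.0916, 0.2166]
ee_rot: [[0.245, 0.969, -0.009], [0.969, -0.245, 0.015], [0.012, -0.012, -1.0]]
wrist_force: [-0.5, -0.0, -0.6]
opening: 0.0597
[[ 0.245  0.969 -0.009]
 [ 0.969 -0.245  0.015]
 [ 0.012 -0.012 -1.   ]]
[  8.80711537  23.21514586 137.45664688]
[285.41222322 210.66909198] [array([285.601357 , 146.5843469]), array([288.07829463, 267.17061012])]
```

View pics/w1.png

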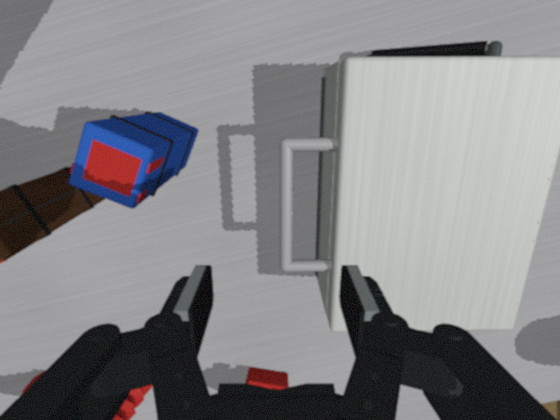

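The bar sits at column 287, rows 140–270, within 2 mm of the prediction. I'll align and descend.

```bash
python3 -m pendant '0 0 0 9 23 20 .7;0 0 0 0 0 40 .7;0 0 0 0 0 30 .7;0 0 0 0 0 20 .7;0 0 0 0 0 10 .7;0 0 0 0 0 0 .7'
python3 - <<'E'
from h import *
o=manip.get_obs(); R=o["ee_rot"]
print(1e3*R.T@(np.array([.508,.097,.079])-o["ee_pos"]))
E
```

```text
t: 2.95
ee_pos: [0.5142, 0.0939, 0.1009]
ee_rot: [[0.249, 0.968, 0.002], [0.968, -0.249, 0.018], [0.018, -0.002, -1.0]]
wrist_force: [0.3, 0.4, 1.2]
opening: 0.0598
[ 1.1098746  -6.71792119 21.92742352]
```

```bash
python3 -m pendant '0 0 0 1 -6 12 .7;0 0 0 0 0 9 .7;0 0 0 0 0 0 0;0 0 0 0 0 0 0;0 0 0 0 0 0 0;0 0 0 0 0 0 0;0 0 0 0 0 0 0' 30
```

```text
t: 3.65
ee_pos: [0.5137, 0.0973, 0.0865]
ee_rot: [[0.249, 0.968, 0.012], [0.968, -0.249, 0.022], [0.024, 0.006, -1.0]]
wrist_force: [0.6, -0.3, 0.4]
opening: -0.0001
```

Run:
```python
from h import *
i=manip.capture("wrist");j=manip.capture("side")
a=np.hstack([cv2.resize(i,(400,300)),cv2.resize(j[130:340,150:430],(400,300))])
cv2.imwrite("pics/w2.png",cv2.cvtColor(a,cv2.COLOR_RGB2BGR))
print(proj("wrist",[.508,.097,.098])*400/560, manip.get_obs()["opening"])
```

```text
[195.28879173 174.17525813] 2.6593675965684856e-05
```

View pics/w2.png

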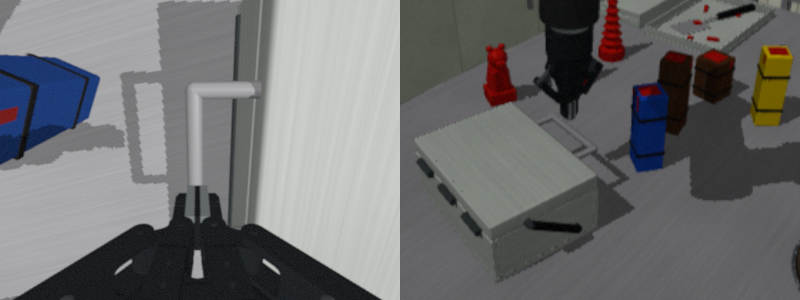

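The fingers closed empty with the tips still too high on the bar; open tips stand farther back. I'll rise, open and go about 15 mm deeper, straightening the tilt on the way.

```bash
python3 -m pendant '.006 -.024 0 0 0 -30 0;0 0 0 0 0 0 .7;0 0 0 0 0 0 .7;0 0 0 0 0 0 .7;0 0 0 0 0 0 .7'
python3 - <<'E'
from h import *
o=manip.get_obs(); R=o["ee_rot"]
print(1e3*R.T@(np.array([.508,.097,.073])-o["ee_pos"]))
E
```

```text
t: 4.25
ee_pos: [0.5128, 0.0963, 0.1166]
ee_rot: [[0.249, 0.968, -0.001], [0.968, -0.249, -0.001], [-0.001, -0.001, -1.0]]
wrist_force: [-0.3, 0.6, -0.5]
opening: 0.0582
[-0.48327391 -4.72339383 43.62994901]
```

```bash
python3 -m pendant '0 0 0 0 -4 22 .7;0 0 0 0 0 22 .7;0 0 0 0 0 5 .7;0 0 0 0 0 0 0;0 0 0 0 0 0 0;0 0 0 0 0 0 0;0 0 0 0 0 0 0;0 0 0 0 0 0 0' 30
```

```text
t: 5.05
ee_pos: [0.5102, 0.0976, 0.0683]
ee_rot: [[0.249, 0.968, 0.002], [0.968, -0.249, -0.0], [0.0, 0.002, -1.0]]
wrist_force: [-0.2, -0.1, -0.1]
opening: 0.0
```

Run:
```python
from h import *
i=manip.capture("wrist");j=manip.capture("side");k=manip.capture("scene")
cv2.imwrite("pics/scene3.png",cv2.cvtColor(k,cv2.COLOR_RGB2BGR));cv2.imwrite("pics/side3.png",cv2.cvtColor(j,cv2.COLOR_RGB2BGR))
o=manip.get_obs();p=o["ee_pos"]; print(o["opening"])
for n in("scene","side"): print(n,"tcp",proj(n,p),"bar",proj(n,[.508,.097,.098]),[proj(n,q).round() for q in([.449,.111,.1],[.566,.085,.1])])
a=np.hstack([cv2.resize(k[150:240,270:390],(400,300),interpolation=2),cv2.resize(j[190:265,210:310],(400,300),interpolation=2)])
cv2.imwrite("pics/w3.png",cv2.cvtColor(a,cv2.COLOR_RGB2BGR))
```

```text
-1.5176655485091161e-05
scene tcp [300.92581744 194.24602491] bar [300.75159922 186.51043169] [array([296., 170.]), array([307., 202.])]
side tcp [269.19441526 230.16714844] bar [269.69185213 220.74625183] [array([285., 232.]), array([256., 210.])]
```

View pics/w3.png

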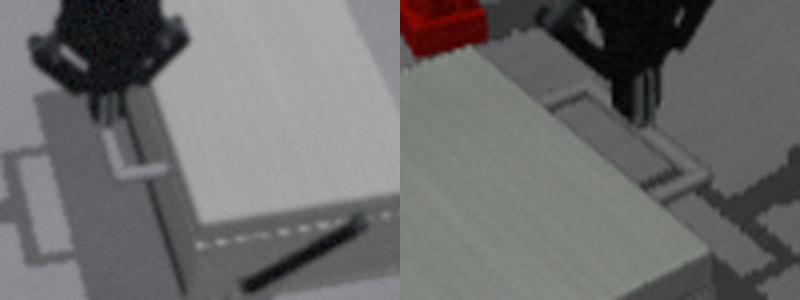

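Both views show the fingertips ending at the bar, so it may be held despite the zero reading. A small lift will test that.

```bash
python3 -m pendant '0 0 0 0 0 -15 0;0 0 0 1 0 -15 0;0 0 0 1 0 -15 0;0 0 0 2 0 -15 0;0 0 0 0 0 0 0'
python3 - <<'E'
from h import *
j=manip.capture("side");k=manip.capture("scene");i=manip.capture("wrist")
o=manip.get_obs();p=o["ee_pos"]; print(o["opening"],p)
for n in("scene","side"): print(n,"tcp",proj(n,p))
a=np.hstack([cv2.resize(k[120:240,240:400],(400,300),interpolation=2),cv2.resize(j[160:280,180:340],(400,300),interpolation=2)])
b=np.hstack([cv2.resize(i[200:410,140:420],(400,300)),cv2.resize(cv2.imread("pics/side3.png")[160:280,180:340,::-1],(400,300),interpolation=2)])
cv2.imwrite("pics/w4.png",cv2.cvtColor(np.vstack([a,b]),cv2.COLOR_RGB2BGR))
E
```

```text
t: 5.7
ee_pos: [0.5104, 0.1011, 0.13]
ee_rot: [[0.25, 0.968, -0.0], [0.968, -0.25, -0.001], [-0.001, 0.0, -1.0]]
wrist_force: [0.9, 0.0, -0.4]
opening: 0.0003
-0.00010329727205477622 [0.5086551  0.10021434 0.12739853]
scene tcp [302.24449615 178.83571498]
side tcp [268.40693124 211.46026642]
```

View pics/w4.png

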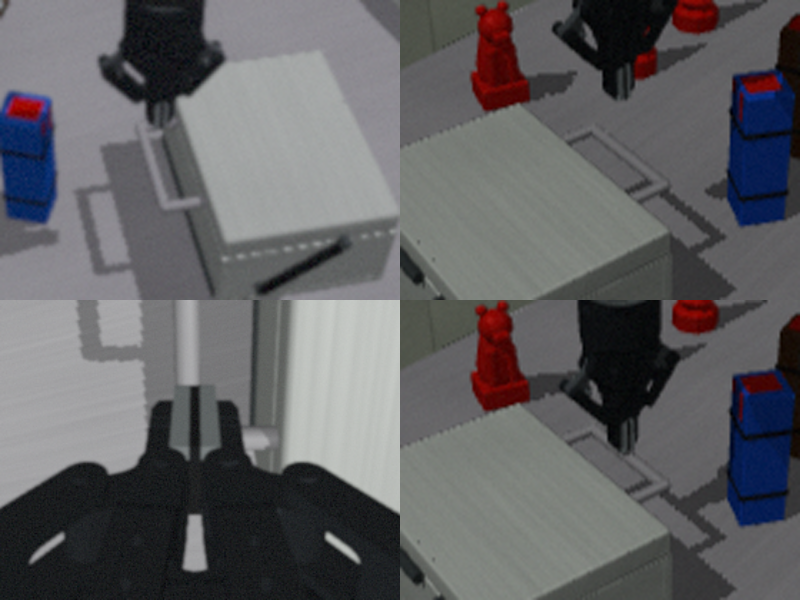

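The side view puts the tips at row 199, where the reported TCP projects to row 211. The real tips are therefore about 35 mm above the reported TCP. Going down to a reported 0.045 is safe under either reading.

```bash
python3 -m pendant '0 0 0 -2 0 0 .7;0 0 0 -1 0 0 .7;0 0 0 0 0 25 .7;0 0 0 0 0 25 .7;0 0 0 0 0 25 .7;0 0 0 0 0 6 .7;0 0 0 0 0 0 0;0 0 0 0 0 0 0;0 0 0 0 0 0 0;0 0 0 0 0 0 0;0 0 0 0 0 0 0' 30
```

```text
t: 6.95
ee_pos: [0.5074, 0.0966, 0.0444]
ee_rot: [[0.25, 0.968, -0.004], [0.968, -0.25, -0.002], [-0.003, -0.004, -1.0]]
wrist_force: [-0.9, -2.2, -1.3]
opening: 0.0108
```

The bar is gripped (opening 10.8 mm). Now I'll follow the lid arc.

```bash
python3 -m pendant '0 0 0 2 0 -17 0;0 0 0 3 0 -17 0;0 0 0 4 0 -17 0;0 0 0 6 0 -17 0;0 0 0 14 0 -32 0;0 0 0 19 0 -30 0'
python3 - <<'E'
from h import *
o=manip.get_obs();p=o["ee_pos"]-np.array([.5074,.0966,.0444]);c=np.array([.25,.968,0])
x=-.14+p@c;z=.098+p[2];print(x,z,"radius",np.hypot(.095-x,z-.085),"phi",np.arctan2(z-.085,.095-x), o["wrist_force"])
E
```

```text
t: 7.55
ee_pos: [0.519, 0.1439, 0.1771]
ee_rot: [[0.252, 0.968, -0.006], [0.968, -0.252, -0.001], [-0.002, -0.005, -1.0]]
wrist_force: [6.1, 13.1, -15.5]
opening: 0.0109
-0.09130658156107918 0.2306692679318941 radius 0.23649456220553783 phi 0.663593685481977 [  6.14965497  13.11202764 -15.54082653]
```

```bash
python3 -m pendant '0 0 0 22 0 -24 0;0 0 0 26 0 -22 0;0 0 0 30 0 -18 0;0 0 0 32 0 -14 0;0 0 0 25 0 -8 0'
python3 - <<'E'
from h import *
o=manip.get_obs();p=o["ee_pos"]-np.array([.5074,.0966,.0444]);c=np.array([.25,.968,0])
x=-.14+p@c;z=.098+p[2];print(x,z,"radius",np.hypot(.095-x,z-.085),"phi",np.arctan2(z-.085,.095-x), o["wrist_force"])
E
```

```text
t: 8.05
ee_pos: [0.5526, 0.2806, 0.2682]
ee_rot: [[0.253, 0.968, -0.005], [0.968, -0.253, 0.006], [0.005, -0.006, -1.0]]
wrist_force: [8.9, 0.9, -19.4]
opening: 0.0108
0.049429001653103294 0.32176014154526056 radius 0.24110595288143483 phi 1.380644299571346 [  8.93316931   0.89390339 -19.38523627]
```

```bash
python3 -m pendant '0 0 0 0 0 4 0;0 0 0 0 0 0 .7;0 0 0 0 0 0 .7;0 0 0 0 0 0 .7;0 0 0 0 0 -25 .7;0 0 0 0 0 -30 .7;0 0 0 0 0 -40 .7;0 0 0 -40 0 -20 .7;0 0 0 -50 0 0 .7;0 0 0 -50 0 0 .7;0 0 0 0 0 0 .7'
python3 - <<'E'
from h import *
i=manip.capture("scene");cv2.imwrite("pics/scene5.png",cv2.cvtColor(i,cv2.COLOR_RGB2BGR))
print(manip.get_obs()["wrist_force"])
E
```

```text
t: 9.15
ee_pos: [0.5166, 0.1405, 0.3873]
ee_rot: [[0.25, 0.968, -0.001], [0.968, -0.25, 0.004], [0.004, -0.002, -1.0]]
wrist_force: [-0.4, 0.3, 0.4]
opening: 0.0601
[ 0.14661652  0.86836381 -0.02856634]
```

View pics/scene5.png

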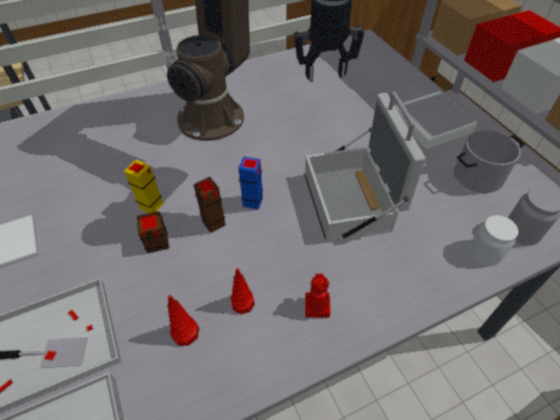

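The lid stands upright in the scene view, the slat is seen at (367,188) and nothing is touching. Now I'll go behind the tall mould with the fingers shut.

```bash
python3 -m pendant '0 0 0 -46 -7 0 .4;0 0 0 -46 -7 0 0;0 0 0 -46 -7 0 0;0 0 0 -46 -7 0 0;0 0 0 -46 -7 0 0;0 0 0 -46 -7 0 0;0 0 0 -46 -7 0 0;0 0 -.148 0 0 10 0;0 0 -.148 0 0 20 0;0 0 -.148 0 0 20 0;0 0 0 0 0 0 0'
python3 - <<'E'
from h import *
o=manip.get_obs();R=o["ee_rot"]
print("tip obs scene5 z est:")
for z in(.387,.407,.427,.447): print(z,proj("scene",[.5166,.1405,z]).round(1))
m=np.array([.98,.19,0]);print(1e3*R.T@(np.array([.45,-.143,.085])-.065*m-o["ee_pos"]))
E
```

```text
t: 10.3
ee_pos: [0.3816, -0.1689, 0.3318]
ee_rot: [[-0.199, 0.98, -0.008], [0.98, 0.199, -0.0], [0.002, -0.008, -1.0]]
wrist_force: [0.2, 0.0, 0.1]
opening: 0.0002
tip obs scene5 z est:
0.387 [323.7  94.4]
0.407 [324.4  86.6]
0.427 [325.   78.6]
0.447 [325.7  70.3]
[ 12.00059553   9.20031212 246.79098288]
```

```bash
python3 -m pendant '0 0 0 12 5 40 0;0 0 0 0 0 45 0;0 0 0 0 0 45 0;0 0 0 0 0 45 0;0 0 0 0 0 40 0;0 0 0 0 0 20 0;0 0 0 0 0 10 0;0 0 0 0 0 0 0'
python3 - <<'E'
from h import *
o=manip.get_obs();R=o["ee_rot"]
m=np.array([.98,.19,0]);print(1e3*R.T@(np.array([.45,-.143,.085])-.065*m-o["ee_pos"]))
i=manip.capture("wrist");cv2.imwrite("pics/w6.png",cv2.cvtColor(i,cv2.COLOR_RGB2BGR))
E
```

```text
t: 11.1
ee_pos: [0.3896, -0.1557, 0.0852]
ee_rot: [[-0.164, 0.986, -0.001], [0.986, 0.164, -0.004], [-0.004, -0.002, -1.0]]
wrist_force: [-0.3, 0.4, 0.6]
opening: 0.0001
[ 0.88487307 -3.21518829  0.1886496 ]
```

View pics/w6.png

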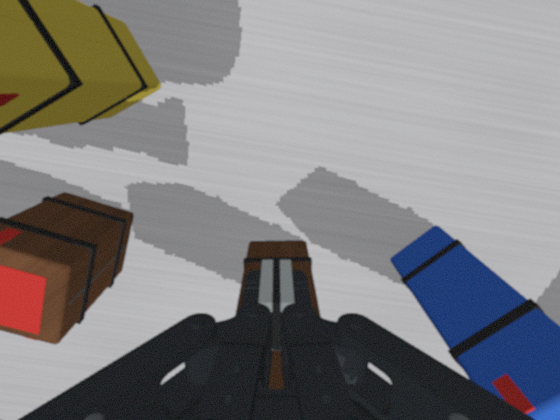

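The fingers are centred on the mould: its bottom edge runs columns 249–307 and the fingers are at 277, parallel to it. I'll push slowly.

```bash
python3 -m pendant '0 0 0 0 15 0 0;0 0 0 0 10 0 0;0 0 0 0 10 0 0;0 0 0 0 8 0 0;0 0 0 0 8 0 0;0 0 0 0 8 0 0;0 0 0 0 8 0 0;0 0 0 0 8 0 0'
```

```text
t: 11.95
ee_pos: [0.4741, -0.1423, 0.0906]
ee_rot: [[-0.161, 0.987, 0.007], [0.987, 0.161, -0.004], [-0.005, 0.006, -1.0]]
wrist_force: [0.0, -0.2, 0.3]
opening: 0.0002
```

```bash
python3 -m pendant '0 0 0 0 7 0 0;0 0 0 0 7 0 0;0 0 0 0 7 0 0;0 0 0 0 7 0 0;0 0 0 0 0 0 0;0 0 0 0 -30 -30 0;0 0 0 0 -30 -50 0;0 0 0 0 -20 -50 0;0 0 0 0 0 0 0'
python3 - <<'E'
from h import *
i=manip.capture("scene");j=manip.capture("side");cv2.imwrite("pics/scene7.png",cv2.cvtColor(i,cv2.COLOR_RGB2BGR))
a=np.hstack([cv2.resize(i[120:360,120:360],(400,400),interpolation=2),cv2.resize(j[130:270,240:380],(400,400),interpolation=2)])
cv2.imwrite("pics/s7.png",cv2.cvtColor(a,cv2.COLOR_RGB2BGR))
E
```

```text
t: 12.85
ee_pos: [0.4261, -0.1496, 0.2141]
ee_rot: [[-0.161, 0.987, -0.001], [0.987, 0.161, -0.006], [-0.005, -0.002, -1.0]]
wrist_force: [1.0, -0.3, -0.2]
opening: -0.0002
```

View pics/s7.png

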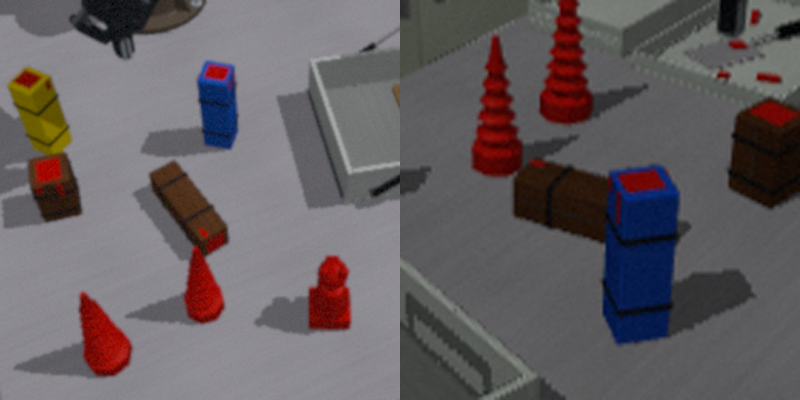

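The mould lies on its side in the scene crop, from (163,170) to (213,238), and the figures are untouched. I'll measure its top face.

Run:
```python
from h import *
s=400/240
f=lambda p,z=.05:ray("scene",120+p[0]/s,120+p[1]/s,z)
A,B=f((150,177)),f((176,162));print(A.round(3),B.round(3),np.linalg.norm(A-B))
im=cv2.imread("pics/scene7.png")[120:360,120:360]
hsv=cv2.cvtColor(im,cv2.COLOR_BGR2HSV)
m=((hsv[...,0]<20)&(hsv[...,1]>90)&(hsv[...,2]<150)).astype(np.uint8); m[:, :85]=0;m[:,140:]=0;m[:95]=0;m[:152]=m[:152]
n,l,st,c=cv2.connectedComponentsWithStats(m);k=1+np.argmax(st[1:,4]);print(st[k],c[k])
pts=np.argwhere(l==k)[:,::-1]
h=cv2.convexHull(pts.astype(np.int32))[:,0]
q=cv2.approxPolyDP(h.reshape(-1,1,2),2,True)[:,0];
for p in q: print(p+120, ray("scene",*(p+120),.05).round(3), ray("scene",*(p+120),0).round(3))
o=manip.get_obs();print(o["ee_pos"])
```

```text
[ 0.493 -0.164  0.05 ] [ 0.483 -0.116  0.05 ] 0.049280597734241385
[  91   97   45   97 1569] [114.98916507 138.42256214]
[243 313] [ 0.762 -0.177  0.05 ] [ 0.738 -0.172  0.   ]
[232 307] [ 0.737 -0.194  0.05 ] [ 0.712 -0.19   0.   ]
[211 228] [ 0.5   -0.164  0.05 ] [ 0.462 -0.157  0.   ]
[212 223] [ 0.486 -0.156  0.05 ] [ 0.446 -0.149  0.   ]
[223 217] [ 0.479 -0.122  0.05 ] [ 0.439 -0.114  0.   ]
[255 256] [ 0.631 -0.092  0.05 ] [ 0.6   -0.082  0.   ]
[253 304] [ 0.751 -0.148  0.05 ] [ 0.727 -0.141  0.   ]
[ 0.42493903 -0.14875744  0.20933659]
```

```bash
python3 -m pendant '0 0 0 0 46 0 1;0 0 -.02 0 46 0 1;0 0 0 0 46 0 1;0 0 0 0 0 40 1;0 0 0 0 0 40 1;0 0 0 0 0 0 1'
python3 - <<'E'
from h import *
o=manip.get_obs();R=o["ee_rot"]
print(1e3*R.T@(np.array([.567,-.1255,-.014])-o["ee_pos"]))
c=manip.camera_model("wrist");i=manip.capture("wrist")
cv2.imwrite("pics/w8.png",cv2.cvtColor(i,cv2.COLOR_RGB2BGR))
hsv=cv2.cvtColor(i,cv2.COLOR_RGB2HSV)
m=((hsv[...,0]<20)&(hsv[...,1]>90)&(hsv[...,2]<150)).astype(np.uint8)
n,l,st,_=cv2.connectedComponentsWithStats(m)
for k in np.argsort(-st[1:,4])[:3]+1: print(st[k])
cs=cv2.minAreaRect(np.argwhere(l==1+np.argmax(st[1:,4]))[:,::-1].astype(np.float32));print(cs)
print(proj("wrist",[.567,-.1255,.05],c),proj("wrist",[.488,-.14,.05],c))
E
```

```text
t: 13.55
ee_pos: [0.564, -0.1246, 0.1194]
ee_rot: [[-0.18, 0.984, -0.013], [0.984, 0.18, -0.003], [-0.001, -0.013, -1.0]]
wrist_force: [-1.3, -0.3, 0.4]
opening: 0.085
[ -1.33942145   4.59376243 133.39717909]
[ 246  145   63   90 5429]
[ 244   87   67   51 3297]
[   0  280  104  100 2831]
((277.0, 189.5), (89.0, 62.0), 90.0)
[273.95585878 209.94037016] [273.63597893 103.43669291]
```

View pics/w8.png

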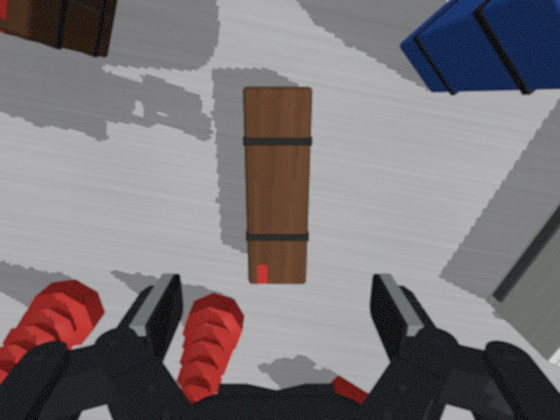

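The mould is at columns 244–312, rows 87–283, parallel to the jaws and centred at column 278; the two pictures differ by about 15 mm lengthwise. I'll split the difference and descend.

```bash
python3 -m pendant '0 .013 0 1 -3 30 1;0 0 0 0 0 35 1;0 0 0 0 0 30 1;0 0 0 0 0 20 1;0 0 0 0 0 10 1;0 0 0 0 0 0 1'
```

```text
t: 14.2
ee_pos: [0.5682, -0.1246, 0.0041]
ee_rot: [[-0.183, 0.983, -0.0], [0.983, 0.183, 0.007], [0.007, 0.001, -1.0]]
wrist_force: [-0.0, -0.1, -0.3]
opening: 0.0856
```

```bash
python3 -m pendant '0 0 0 0 -6 10 1;0 0 0 0 0 7 1;0 0 0 0 0 0 0;0 0 0 0 0 0 0;0 0 0 0 0 0 0;0 0 0 0 0 0 0;0 0 0 0 0 0 0' 60
```

```text
t: 14.9
ee_pos: [0.5655, -0.1255, -0.0085]
ee_rot: [[-0.184, 0.983, 0.007], [0.983, 0.184, 0.007], [0.006, 0.009, -1.0]]
wrist_force: [0.5, 0.2, -2.3]
opening: 0.0488
```

Gripped (48.8 mm). I'll lift and check the hold.

```bash
python3 -m pendant '-.004 .003 0 0 0 -10 0;0 0 0 0 0 -20 0;0 0 0 0 0 -35 0;0 0 0 0 0 -40 0;0 0 0 0 0 -45 0;0 0 0 0 0 -45 0;0 0 .14 0 0 0 0;0 0 .14 0 0 0 0;0 0 .14 0 0 0 0;0 0 0 0 0 0 0'
python3 - <<'E'
from h import *
o=manip.get_obs();R=o["ee_rot"];print(1e3*R.T@(np.array([.539,.2145,.18])-o["ee_pos"]), np.degrees(np.arctan2(R[1,0],R[0,0])))
E
```

```text
t: 15.9
ee_pos: [0.5603, -0.1283, 0.1999]
ee_rot: [[0.247, 0.969, 0.011], [0.969, -0.247, 0.013], [0.016, 0.008, -1.0]]
wrist_force: [-0.4, -0.3, -3.0]
opening: 0.049
[ 326.58534153 -105.5062233    24.20812031] 75.69394172030262
```

```bash
python3 -m pendant '.008 -.016 0 40 -13 0 0;0 0 0 41 -13 0 0;0 0 0 41 -13 0 0;0 0 0 41 -13 0 0;0 0 0 41 -13 0 0;0 0 0 41 -13 0 0;0 0 0 41 -13 0 0;0 0 0 35 -13 0 0;0 0 0 0 0 0 0;0 0 0 0 0 0 0'
python3 - <<'E'
from h import *
o=manip.get_obs();R=o["ee_rot"];p=o["ee_pos"];print(1e3*R.T@(np.array([.539,.2145,.0])-p), np.degrees(np.arctan2(R[1,0],R[0,0])))
i=manip.capture("scene");j=manip.capture("side")
for n in("scene","side"):
  # predicted mould top-end points if centred on TCP
  y=R[:,1]; print(n,[proj(n,[p[0]+s*.08*y[0],p[1]+s*.08*y[1],p[2]+.034]).round() for s in(-1,1)])
a=np.hstack([cv2.resize(i[40:280,240:480],(400,400),interpolation=2),cv2.resize(j[100:340,120:360],(400,400),interpolation=2)])
cv2.imwrite("pics/s9.png",cv2.cvtColor(a,cv2.COLOR_RGB2BGR))
E
```

```text
t: 16.9
ee_pos: [0.5299, 0.2186, 0.2013]
ee_rot: [[0.206, 0.979, -0.003], [0.979, -0.206, -0.001], [-0.001, -0.003, -1.0]]
wrist_force: [0.1, -0.8, -1.8]
opening: 0.0486
[ -1.89531467  10.40293934 201.25314629] 78.10844310069025
scene [array([339., 120.]), array([360., 162.])]
side [array([245., 207.]), array([205., 176.])]
```

View pics/s9.png

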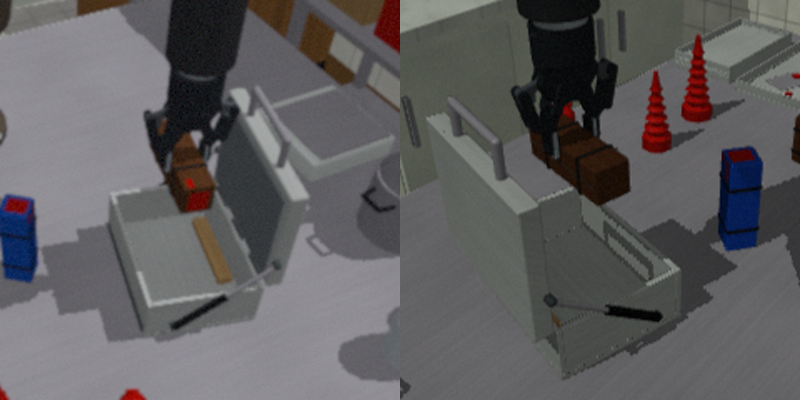

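The mould hangs level over the chest opening, clear of the lid, with the slat at crop (212,250). I'll make a small correction, then lower slowly.

```bash
python3 -m pendant '0 0 .045 -2 9 0 0;0 0 0 0 0 20 0;0 0 0 0 0 30 0;0 0 0 0 0 30 0;0 0 0 0 0 20 0;0 0 0 0 0 0 0'
python3 - <<'E'
from h import *
o=manip.get_obs();R=o["ee_rot"];print(1e3*R.T@(np.array([.539,.2145,.0])-o["ee_pos"]), np.degrees(np.arctan2(R[1,0],R[0,0])))
E
```

```text
t: 17.6
ee_pos: [0.5435, 0.2065, 0.1006]
ee_rot: [[0.268, 0.964, 0.001], [0.964, -0.268, 0.001], [0.001, 0.001, -1.0]]
wrist_force: [-0.1, 0.0, -3.5]
opening: 0.0486
[  6.39727537  -6.50919784 100.57178591] 74.48256947224016
```

```bash
python3 -m pendant '0 0 -.015 5 -5 10 0;0 0 0 0 0 25 0;0 0 0 0 0 25 0;0 0 0 0 0 15 0;0 0 0 0 0 8 0;0 0 0 0 0 0 0'
python3 - <<'E'
from h import *
o=manip.get_obs();R=o["ee_rot"];print(1e3*R.T@(np.array([.539,.2145,.0])-o["ee_pos"]), np.degrees(np.arctan2(R[1,0],R[0,0])))
E
```

```text
t: 18.2
ee_pos: [0.5457, 0.2139, 0.0201]
ee_rot: [[0.255, 0.967, 0.01], [0.967, -0.255, 0.006], [0.009, 0.008, -1.0]]
wrist_force: [-0.2, -0.9, -2.7]
opening: 0.0488
[-1.34072288 -6.78260864 20.02549358] 75.25051915530565
```

```bash
python3 -m pendant '.008 -.009 0 0 0 8 0;0 0 0 0 0 5 0;0 0 0 0 0 4 0;0 0 0 0 0 3 0;0 0 0 0 0 0 0'
```

```text
t: 18.7
ee_pos: [0.5481, 0.2157, 0.0017]
ee_rot: [[0.254, 0.967, 0.003], [0.967, -0.254, 0.002], [0.003, 0.003, -1.0]]
wrist_force: [-0.2, -1.4, -3.2]
opening: 0.0488
```

```bash
python3 -m pendant '0 0 0 0 0 2 0;0 0 0 0 0 2 0;0 0 0 0 0 0 0'
```

```text
t: 19.0
ee_pos: [0.5485, 0.216, -0.0006]
ee_rot: [[0.253, 0.967, 0.005], [0.967, -0.253, 0.003], [0.004, 0.004, -1.0]]
wrist_force: [-0.1, 0.3, -3.4]
opening: 0.0491
```

```bash
python3 -m pendant '0 0 0 0 0 3 0;0 0 0 0 0 3 0;0 0 0 0 0 0 0'
```

```text
t: 19.3
ee_pos: [0.5491, 0.2164, 0.0]
ee_rot: [[0.252, 0.968, 0.008], [0.968, -0.252, 0.004], [0.006, 0.007, -1.0]]
wrist_force: [-0.3, 0.6, -3.3]
opening: 0.0491
```

```bash
python3 -m pendant '0 0 0 0 0 6 0;0 0 0 0 0 6 0;0 0 0 0 0 0 0'
```

```text
t: 19.6
ee_pos: [0.5503, 0.2174, 0.0008]
ee_rot: [[0.248, 0.969, 0.014], [0.969, -0.248, 0.005], [0.009, 0.012, -1.0]]
wrist_force: [0.2, 0.7, -3.8]
opening: 0.0488
```

Run:
```python
from h import *
o=manip.get_obs();print(o["joint_positions"].round(3),o["effort"].round(1))
# two-view: dark-brown mould in side & scene
for n in("scene","side"):
  print(n,proj(n,[.545,.2145,.058]))
```

```text
[ 0.71   0.407 -0.419  0.008 -0.731 -2.537] [  0.1 -57.7  22.7   5.6  -0.5  -0.1]
scene [343.56670296 191.65552131]
side [226.54344206 250.99312879]
```

```bash
python3 -m pendant '.012 -.009 0 0 -4 5 0;0 0 0 0 0 5 0;0 0 0 0 0 0 0'; python3 -c "
from h import *
print(manip.get_obs()['wrist_force'],manip.get_obs()['moment'])"
```

```text
t: 19.9
ee_pos: [0.5492, 0.2187, -0.0002]
ee_rot: [[0.245, 0.97, 0.006], [0.97, -0.245, 0.0], [0.002, 0.006, -1.0]]
wrist_force: [0.7, -0.0, -3.2]
opening: 0.049
[ 0.73128971 -0.00398572 -3.20627928] [ 0.01391444 -0.01768459  0.02455722]
```

The height matches floor contact: reported 0.000, against -0.0005 expected from the table grasp. Any gap left is 2 mm at most, so I'll release gently.

```bash
python3 -m pendant '0 0 0 0 0 0 .6;0 0 0 0 0 0 .65;0 0 0 0 0 0 .75;0 0 0 0 0 0 .75;0 0 0 0 0 0 .75'; python3 -c "
from h import *
o=manip.get_obs();print(o['wrist_force'])
R=o['ee_rot'];print((-R.T[:, 2]*1).round(3))"
```

```text
t: 20.4
ee_pos: [0.5492, 0.2189, -0.0034]
ee_rot: [[0.245, 0.97, 0.004], [0.97, -0.245, -0.001], [-0.0, 0.004, -1.0]]
wrist_force: [-0.0, 0.2, -0.5]
opening: 0.0644
[-0.01521526  0.16801662 -0.52235803]
[ 0.    -0.004  1.   ]
```

```bash
python3 -m pendant '0 0 0 0 0 -15 .75;0 0 0 0 0 -25 .75;0 0 0 0 0 -40 .75;0 0 0 0 0 -45 .75;0 0 0 0 0 -45 .75;0 0 0 -30 0 -40 .75;0 0 0 -50 0 0 .75;0 0 0 -50 0 0 .75;0 0 0 -50 0 0 .75;0 0 0 -50 0 0 .75;0 0 0 0 0 0 .75'
python3 - <<'E'
from h import *
i=manip.capture("scene");j=manip.capture("side");print(manip.get_obs()["wrist_force"])
a=np.hstack([cv2.resize(i[90:290,250:450],(400,400),interpolation=2),cv2.resize(j[130:350,120:340],(400,400),interpolation=2)])
cv2.imwrite("pics/s10.png",cv2.cvtColor(a,cv2.COLOR_RGB2BGR))
# predicted top-face corners of the mould flat in chest at released pose
c=np.array([.549,.2165]);y=np.array([.968,-.25]);x=np.array([.25,.968])
for n,(u0,v0,s,o) in{"scene":(250,90,2,0),"side":(120,130,400/220,400)}.items():
  print(n,[((proj(n,[*(c+a*.08*y+b*.025*x),.058])-[u0,v0])*s+[o,0]).round() for a,b in((-1,-1),(-1,1),(1,1),(1,-1))])
E
```

```text
t: 21.5
ee_pos: [0.4906, -0.0081, 0.2122]
ee_rot: [[0.241, 0.97, 0.0], [0.97, -0.241, -0.007], [-0.007, 0.002, -1.0]]
wrist_force: [0.4, 0.7, -0.7]
opening: 0.064
[ 0.58288343  0.89861639 -0.125763  ]
scene [array([158., 167.]), array([191., 162.]), array([224., 246.]), array([188., 251.])]
side [array([639., 245.]), array([605., 261.]), array([546., 196.]), array([578., 183.])]
```

The viewer's limit is reached, so I'll check numerically: brown mask against the predicted footprint, and lid pixels against the earlier open-lid picture.

Run:
```python
from h import *
im=cv2.imread("pics/s10.png")
hsv=cv2.cvtColor(im,cv2.COLOR_BGR2HSV)
m=((hsv[...,0]<20)&(hsv[...,1]>90)&(hsv[...,2]<150)).astype(np.uint8)
for a,b in((0,400),(400,800)):
  n,l,st,_=cv2.connectedComponentsWithStats(np.ascontiguousarray(m[:,a:b]))
  big=[k for k in range(1,n) if st[k,4]>150];print(a,[st[k].tolist() for k in big])
  if a==0:
    mm=np.isin(l,big); mm[:, :120]=0; mm[:, 280:]=0
    h=cv2.convexHull(np.argwhere(mm)[:,::-1].astype(np.int32));q=cv2.approxPolyDP(h,5,True)[:,0];
    for p in q: print(p, ray("scene",250+p[0]/2,90+p[1]/2,.058).round(3))
k=cv2.cvtColor(manip.capture("scene"),cv2.COLOR_RGB2BGR);o=cv2.imread("pics/scene5.png")
d=cv2.absdiff(k,o).max(2)
for n,r in{"lid":(slice(90,205),slice(372,425)),"pagA":(slice(288,345),slice(160,202)),"pagB":(slice(264,312),slice(228,256)),"lion":(slice(270,320),slice(302,334)),"short":(slice(210,252),slice(136,170))}.items(): print(n,d[r].mean().round(1),(d[r]>40).mean().round(3))
```

```text
0 [[212, 161, 46, 79, 1397], [160, 163, 61, 93, 3435], [122, 368, 36, 32, 468]]
[226 161] [0.497 0.308 0.058]
[257 234] [0.635 0.272 0.058]
[155 393] [0.789 0.028 0.058]
[122 399] [ 0.779 -0.011  0.058]
[161 167] [0.467 0.216 0.058]
400 [[307, 0, 34, 80, 1578], [264, 23, 32, 90, 1665], [160, 55, 44, 80, 2207], [359, 110, 26, 11, 185], [157, 192, 85, 86, 4028]]
lid 4.9 0.0
pagA 6.7 0.0
pagB 6.9 0.0
lion 7.0 0.0
short 10.8 0.05
```

```bash
python3 -m pendant '0 0 0 0 0 0 .75;0 0 0 0 0 0 .75;0 0 0 0 0 0 .75'
python3 - <<'E'
from h import *
k=cv2.cvtColor(manip.capture("scene"),cv2.COLOR_RGB2BGR)
for im in(cv2.imread("pics/scene5.png"),k):
  h=cv2.cvtColor(im,cv2.COLOR_BGR2HSV)[205:255,130:175]
  m=((h[...,0]<20)|(h[...,0]>170))&(h[...,1]>90); print(np.argwhere(m).mean(0).round(1),m.sum())
print(manip.sign_off())
E
```

```text
t: 21.95
ee_pos: [0.4935, -0.0016, 0.2111]
ee_rot: [[0.236, 0.972, -0.001], [0.972, -0.236, -0.007], [-0.007, 0.001, -1.0]]
wrist_force: [0.4, -0.3, 0.1]
opening: 0.064
[26.2 22.1] 868
[26.3 22. ] 875
the job is handed in; nothing more can be done
None
```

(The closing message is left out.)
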